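# Hand over the valve ball on a level dish

### The job

I am standing across the table rebuilding the laundry drain's non-return valve and need the middle-sized (40 mm) of the three rubber valve balls: take it out of the turntable caddy and lay it in the middle of the wooden dish. Then pick the dish up by its rim, leaving its handle free for me, lift it clear of the table, and only then turn it a quarter turn so that the handle points straight across the table to the far edge, keeping the dish level and the ball in its middle. Finish still holding the dish there, level and still, about 15 cm above the table, with nothing but your gripper carrying it; leave the other two balls in the caddy and everything else where it is.

Things in the scene. Friction and masses are not known exactly. Their poses are not given: they have to be found in the camera images.
- ball_middle_center (a point): Centre of the 40 mm dark rubber ball, the one to hand over (loose, about 40 g), the middle size of three. Each ball starts in a low ring seat in one of the caddy's three compartments (which is where varies); this centre is then about 39 mm above the table.
- ball_small_center (a point): Centre of the 30 mm dark rubber ball, otherwise alike; it stays in the caddy.
- ball_large_center (a point): Centre of the 50 mm dark rubber ball, otherwise alike; it stays in the caddy.
- caddy: White turntable caddy, fixed; origin on its axis at table height. Tray 260 mm across, floor 18.5 mm up, rim to 48 mm, axis post 32 mm wide and 83 mm high; 3 dividers (to 45 mm) make 120 degree compartments. A ball sits in a low ring 75 mm from the axis, mid-compartment: 65 mm from its centre to each divider, 52 mm to the rim. The tray turns stiffly if pushed.
- dish: Loose beech dish, 0.18 kg, one stub handle. Origin: centre of underside; z up, x along the handle, at first roughly to +y (within 22 deg). 140 mm across, 48 mm high. Wall upright, 9 mm thick (radii 61 to 70 mm) from 24 mm up to the rim. Floor hollowed to 150 mm radius, 7 mm above the underside in the middle, 17 mm at 54 mm radius: level, a ball runs to the middle.
- dish_in (a point): Point on the dish's inner floor at its middle, 7 mm above the underside.
- dish_handle (a point): Point in the dish's handle, 115 mm from the dish's axis and 36 mm above its underside. The handle is 24 to 30 mm wide, 14 mm thick and ends 153 mm from the axis.
- far_side (a point): Fixed point on the table's middle line, 720 mm from the robot's base axis; its x axis points straight across the table, away from the robot (world +x), to the far edge where the person stands.
- mug: Bystander: small white enamelled steel mug with a dark rim, 74 mm across, 80 mm high, handle at its +y side. Origin: centre of its underside.
- bulb: Bystander: white golf-ball LED bulb (45 mm) lying on its side, cap down. Origin: on the table under the globe's centre.
- coin_cells: Bystander: clear plastic box of coin cells, 72 x 102 x 28 mm. Origin: centre of its underside.
- doorbell: Bystander: grey plastic doorbell unit, 68 x 105 x 28 mm. Origin: centre of its underside.
- valve_body: Bystander: open grey plastic drain valve body, 76 mm across, 88 mm high, with a pipe stub to each side (172 mm over both). Origin: centre of its underside.
- cap_nut: Bystander: grey ribbed cap nut of the valve, a ring 95 mm across and 24 mm high. Origin: centre of its underside.
- ball_middle: The same 40 mm ball as a body (its origin turns with it as it rolls: use its centre point).
- near_side (a point): Fixed point on the table's middle line, 450 mm from the robot's base axis; axes as the world's.
There are look-alikes about, which are no part of the job. Leave any green look-alike of the ball_middle alone.

How it is judged:
On the way, in this order (a step that is already met when the one before it is completed fails the run):
1. the 40 mm ball lies released in the middle of the dish, while the dish still stands on the table with its handle to the side (horizontal distance between ball_middle_center and dish_in below 0.02 m and contact force between ball_middle and dish above 0.05 N and contact force between ball_middle and the fingers below 0.05 N and height (world z) of dish below 0.01 m and angle between the x axis of dish and the x axis of far_side, either way round above 0.7 rad), for 0.2 s.
2. the dish is lifted clear of the table, ball in its middle, before its handle has been turned across the table (height (world z) of dish above 0.03 m and horizontal distance between ball_middle_center and dish_in below 0.03 m and angle between the x axis of dish and the x axis of far_side, either way round above 0.6 rad), for 0.05 s.
At the end, for the whole second after the job is handed in: Gripper alone holds the dish, 60 mm or more from mid-handle, underside 100-220 mm above the open table, tilt under 0.10 rad, handle along +x within 0.2 rad; the 40 mm ball lies free on it within 15 mm of the middle; both still; the other two balls are in the caddy (height (world z) of dish between 0.1 and 0.22 m and world x of dish between 0.45 and 0.72 m and world y of dish between -0.3 and 0.3 m and contact force between the fingers and dish above 1 N and angle between dish's own z axis and vertical below 0.1 rad and angle between the x axis of dish and the x axis of far_side, either way round below 0.2 rad and (x of far_side in the frame of dish above 0.066 m or x of near_side in the frame of dish below -0.066 m) and horizontal distance between ball_middle_center and dish_in below 0.015 m and contact force between ball_middle and dish above 0.05 N and contact force between ball_middle and the fingers below 0.05 N and distance between the grasp point and dish_handle above 0.06 m and linear speed of dish below 0.03 m/s and linear speed of ball_middle below 0.04 m/s and horizontal distance between each of ball_small_center, ball_large_center and caddy below 0.125 m and height (world z) of each of ball_small_center, ball_large_center below 0.08 m); the arm keeps its last pose, push and grip.
It fails at once if the dish, off the table, is tilted more than 0.26 rad (height (world z) of dish above 0.03 m and angle between dish's own z axis and vertical above 0.26 rad).
It fails at once if the dish is off the table without the 40 mm ball within 30 mm of its middle (height (world z) of dish above 0.03 m and horizontal distance between ball_middle_center and dish_in above 0.03 m).
It fails at once if a bystander is moved more than 30 mm (distance of any of mug, bulb, coin_cells, doorbell, valve_body, cap_nut from where it was at the start of the episode above 0.03 m).
It also fails if it takes over 61 s, if anything falls off the work surface, if the arm or the gripper's body presses on something with over 40 N, if the wrist force passes 120 N, or if a joint passes its speed limit or range.

### The arm

A 6-joint arm with a two-finger parallel gripper is mounted at the origin on the work surface. World frame = base frame: x ahead of the robot, y to its left, z up, the work surface at z = 0. Lengths are in m, angles in rad, forces in N, time in s.
With the tool pointing down it reaches from about 0.425 to 0.925 m from the base axis. Payload 12.5 kg.
Tool frame: the origin (TCP) lies at the very end of the fingers, on their centre line; the grasp point (between the pads) lies grip_point_offset behind it (grip_point_offset is the distance from the TCP to the grasp point, in m); y points along the fingers, x is the direction in which the jaws open and shut, and the axes are right-handed (so a half turn about y gives the same grasp; the last joint's range is limited). The gripper opens to 85 mm and grips with 20 to 120 N. Pads are 22 mm wide; open, the fingers measure 114 mm over their backs; the gripper's body (76 mm by 85 mm) begins 54 mm behind the grasp point. The pads swing forward as they close: fully open they stand 13 mm farther back than shut.
Start: joints at [-1.42, 0.491, 1.559, -0, 1.092, -0.106], TCP at [0.159, -0.605, 0.231] pointing down, gripper open.
Joint ranges: [-3.1, 3.1], [-0.84, 2.19], [0.05, 2.79], [-1.13, 4.28], [0.06, 2.93], [-2.69, 2.69]. Speed limits (rad/s): [2.22, 2.22, 2.79, 3.14, 3.14, 3.14].

### API

Orientations are given as [roll, pitch, yaw] about the fixed x, y, z axes, in that order (R = Rz(yaw) Ry(pitch) Rx(roll)).
In Python, from bench import * gives the robot as it stands.
- The arm moves only by the tool play_rows, never from a script. Its arguments are lists of equal length, an entry for each row: "grip": the finger opening in m, from 0 to 0.0854; "delta_pos": the shift along the tool's x, y, z in m, a list of three; "turn": the turn about the tool's y in rad. A call has 1 to 12 rows; each row shifts and turns the commanded pose from where the row before left it, along the tool's axes as they then stand; what a row does not reach is not made up. A row lasts 1/10 s, in which the tool goes at most 50 mm and 8.59 degrees, less where a joint would pass 70% of its speed; a pose out of reach is approached as far as the arm can. A call with a gripper value outside its range is refused whole. The fingers move at their own pace and stop on an object; the grip force is fixed at half the most. Time passes only in rows, so rows that do not move let the fingers close. It gives the time, the measured TCP pose, the force and the opening at its end, in the units of the state.
- sense(): the state, without advancing time (a new reading comes with each control period).
- capture(name): name is "side" or "top" or "wrist"; returns a dict with "frame" (384x512x3 uint8, blue, green, red), "fovy" (degrees; the focal length in pixels is half the picture's height over the tangent of half this angle, whatever the lens; pixels are square), "cx", "cy" (the principal point, pixels), "k1" (the pictures are not rectified: a ray, as slopes to the right and down, at radius r is drawn at 1 + k1 r^2 times it, then the intrinsics apply), "R" (3x3) and "t" (3): a world point X has camera coordinates R X + t. Camera axes: x right, y down, z forward; pixel columns grow to the right and rows downward; lengths in m; the calibration is good to about 2 mm. A picture is of the moment at which its call begins. There is no depth.
- sign_off(): hands the job in, once; it reports no verdict.
The state is a dict: "t": time; "qpos": joint angles; "dq": joint speeds; "joint_efforts": joint torques, N m; "tool_pos": TCP position; "tool_rot": TCP orientation; "ft_force": force on the tool from outside, world axes, zero at the start; "moment": the same for the moment, N m; "opening": opening from 0.0 (shut) to 1.0 (fully open).
Only numpy, scipy, OpenCV 4.12 (cv2) and the standard library are available. Lean on these libraries where they do the work, as an engineer would, in place of code of your own. Each camera call takes 0.05 s, during which the arm holds its last target.

## Working session

There is one attempt and no reset: what is moved stays moved. The work goes in short steps, Python scripts to look and compute and a tool call to move; the robot and the scene stay as the last step left them, time stands still between calls to the robot, and variables do not carry over. Pictures are saved under pics/ and viewed, and the job is handed in when it is done.

Besides the shell and the picture viewer there is one more tool, called by a JSON object that holds its "op" and its "data", one argument or row to a line. play_rows: Moves the arm, as the interface text tells. Its arguments: {"type":"object","properties":{"grip":{"type":"array"},"delta_pos":{"type":"array"},"turn":{"type":"array"}},"required":["grip","delta_pos","turn"]}

```bash
ls; mkdir -p pics
python3 - <<'E'
from bench import *
import cv2
s=sense(); print(s)
for n in ["side","top","wrist"]:
    c=capture(n); cv2.imwrite(f"pics/{n}0.png",c["frame"])
    print(n,{k:c[k] for k in c if k!="frame"})
try: print(grip_point_offset)
except Exception as e: print(e)
E
```

```text
pics
{'t': 0.0, 'qpos': array([-1.41962275e+00,  4.91548980e-01,  1.55946646e+00, -8.79015846e-06,
        1.09170679e+00, -1.05600537e-01]), 'dq': array([ 0.00077841, -0.00081167,  0.00178416, -0.00033068, -0.00023302,
       -0.00216012]), 'joint_efforts': array([-2.07401266e-03, -6.18454456e+01, -2.61594737e+01, -1.72284194e-04,
        4.12353533e-03,  2.35256380e-05]), 'tool_pos': array([ 0.15871007, -0.60426911,  0.23072846]), 'tool_rot': array([-1.57068502e+00,  1.12410700e-03, -1.31401809e+00]), 'ft_force': array([-0.23529428,  0.68959329,  0.80290789]), 'moment': array([ 0.04873384, -0.03245702,  0.01561145]), 'opening': 0.9992650538077912}
side {'fovy': 50.41696970147096, 'cx': 258.7306347623664, 'cy': 194.0740470078157, 'k1': -0.016853325112222702, 'R': array([[ 0.96763737, -0.25201451, -0.01290757],
       [-0.15252085, -0.54333823, -0.82554283],
       [ 0.20103559,  0.80079476, -0.56419184]]), 't': array([-0.50783976,  0.15497473,  1.02063949])}
top {'fovy': 51.2250537237497, 'cx': 253.1880951013236, 'cy': 189.90127627657532, 'k1': -0.1450768524157121, 'R': array([[ 0.0186847 , -0.99967588,  0.01729199],
       [-0.99326723, -0.02053703, -0.11401074],
       [ 0.11432892, -0.01504531, -0.99332902]]), 't': array([-0.02462258,  0.49441114,  1.09670572])}
wrist {'fovy': 63.82438357746038, 'cx': 256.4845546557463, 'cy': 192.18379451243604, 'k1': 0.003491171877297821, 'R': array([[ 2.54603244e-01, -9.67045506e-01, -4.20936694e-04],
       [-9.18364555e-01, -2.41922868e-01,  3.13177058e-01],
       [-3.02958301e-01, -7.93493215e-02, -9.49694663e-01]]), 't': array([-0.62587595, -0.04052184,  0.37877126])}
0.0187
```

View pics/top0.png

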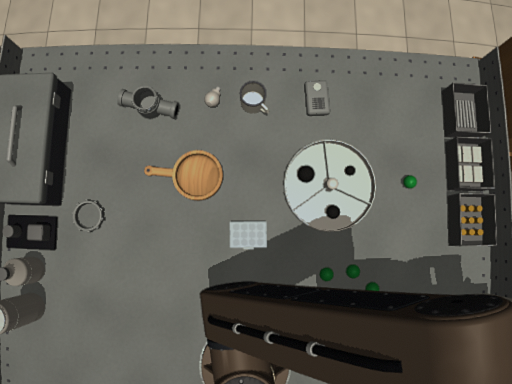

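View pics/side0.png

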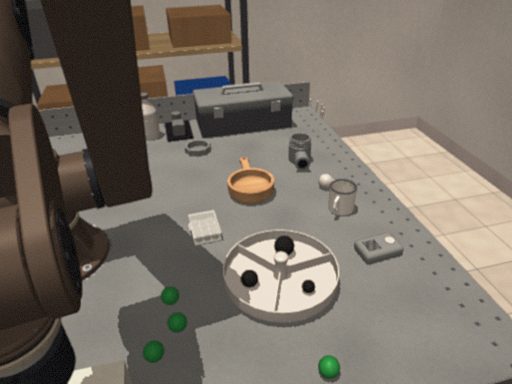

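View pics/wrist0.png

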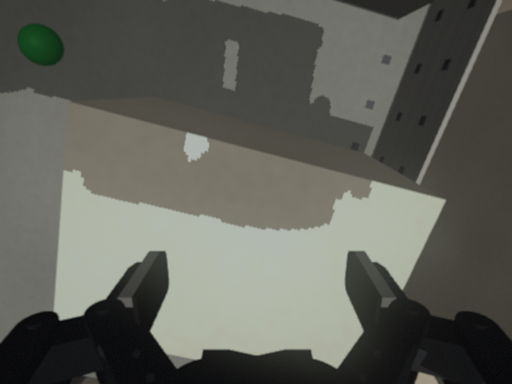

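```bash
cat > h.py <<'E'
from bench import *
import cv2, numpy as np
def ray(c,u,v):
    f=c["frame"].shape[0]/2/np.tan(np.radians(c["fovy"])/2)
    d=np.array([(u-c["cx"])/f,(v-c["cy"])/f]); p=d.copy()
    for _ in range(30): p=d/(1+c["k1"]*(p@p))
    R=np.array(c["R"]);o=-R.T@c["t"]; w=R.T@np.array([p[0],p[1],1.])
    return o,w/np.linalg.norm(w)
def onz(c,u,v,z):
    o,d=ray(c,u,v); return o+d*(z-o[2])/d[2]
def proj(c,X):
    q=np.array(c["R"])@X+c["t"]; p=q[:2]/q[2]; f=c["frame"].shape[0]/2/np.tan(np.radians(c["fovy"])/2)
    return p*(1+c["k1"]*(p@p))*f+[c["cx"],c["cy"]]
def cross(a,b):
    (o1,d1),(o2,d2)=a,b
    s=np.linalg.lstsq(np.c_[d1,-d2],o2-o1,rcond=None)[0]
    p,q=o1+s[0]*d1,o2+s[1]*d2
    return (p+q)/2,np.linalg.norm(p-q)
def blobs(m,amin=20):
    n,l,st,ce=cv2.connectedComponentsWithStats(m.astype(np.uint8))
    return [(ce[i],st[i]) for i in range(1,n) if st[i][4]>=amin]
E
python3 - <<'E'
from h import *
t=capture("top"); s=capture("side")
for c,box in ((t,(275,130,385,240)),(s,(215,225,345,320))):
    f=c["frame"].astype(int); m=(f.max(2)<60)&(f.max(2)-f.min(2)<25)
    k=np.zeros_like(m); k[box[1]:box[3],box[0]:box[2]]=1
    for ce,st in blobs(m&k,10): print(ce,st, onz(c,*ce,0.039), 'diam px',2*np.sqrt(st[4]/np.pi))
    hsv=cv2.cvtColor(c["frame"],cv2.COLOR_BGR2HSV)
    w=((hsv[...,0]<22)&(hsv[...,1]>90)&(hsv[...,2]>60))
    for ce,st in blobs(w,150): print('wood',ce,st)
hsv=cv2.cvtColor(t["frame"],cv2.COLOR_BGR2HSV)
w=((hsv[...,0]<22)&(hsv[...,1]>90)&(hsv[...,2]>60)).astype(np.uint8)
w[:, :130]=0; w[:,240:]=0; w[:140]=0; w[215:]=0
op=cv2.morphologyEx(w,cv2.MORPH_OPEN,cv2.getStructuringElement(cv2.MORPH_ELLIPSE,(25,25)))
cn=max(cv2.findContours(op,0,cv2.CHAIN_APPROX_NONE)[0],key=cv2.contourArea)
e=cv2.fitEllipse(cn);print(e)
P=onz(t,*e[0],0.048);print('dish at rim',P)
ce=np.array([onz(t,*p[0],0.048)[:2] for p in cn]); print(np.mean(np.hypot(*(ce-P[:2]).T)))
h=cv2.subtract(w,cv2.dilate(op,np.ones((5,5))));hb=max(blobs(h,5),key=lambda x:x[1][4]);print(hb)
H=onz(t,*hb[0],0.043);print(H, np.degrees(np.arctan2(*(H-P)[[1,0]])))
# mug etc
big=cv2.resize(t["frame"][120:250,130:390],None,fx=3,fy=3,interpolation=cv2.INTER_CUBIC); cv2.imwrite("pics/tz.png",big)
big=cv2.resize(s["frame"][140:330,180:420],None,fx=3,fy=3,interpolation=cv2.INTER_CUBIC); cv2.imwrite("pics/sz.png",big)
print(onz(t,330,184,0.083),onz(t,329,186,0.048), 'mug',onz(t,253,95,.08),'coin',onz(t,248,234,.028),'bulb',onz(t,213,98,.02))
E
```

```text
[371.30909091 183.09090909] [367 165   7  37  55] [ 0.5199915  -0.34981322  0.039     ] diam px 8.368283871884005
[305.41232227 173.46445498] [298 166  16  16 211] [ 0.54311196 -0.16061683  0.039     ] diam px 16.39065416446578
[349.43835616 170.1369863 ] [345 166  10   9  73] [ 0.55564673 -0.28663807  0.039     ] diam px 9.640875829802336
[325.36363636 184.        ] [324 182   3   5  11] [ 0.51447234 -0.21722071  0.039     ] diam px 3.742410318509555
[332.51034483 211.57241379] [326 205  14  14 145] [ 0.43726531 -0.23736825  0.039     ] diam px 13.58748446131949
[363.38888889 212.55555556] [356 205  14  17  18] [ 0.43590365 -0.32570132  0.039     ] diam px 4.787307364817192
[304.81818182 225.27272727] [302 224   8   4  11] [ 0.39790732 -0.15963289  0.039     ] diam px 3.742410318509555
wood [193.15294647 174.38911381] [ 144  150   79   50 2223]
wood [503.44790419 348.24550898] [492 312  20  72 835]
[284.075      244.22083333] [275 236  18  18 240] [ 0.54926001 -0.15174953  0.039     ] diam px 17.480774889473267
[248.80582524 278.49514563] [241 271  16  16 206] [ 0.4405194  -0.239148
[... 242 characters left out ...]
35249] [ 30  58  31  12 261]
wood [152.11558442  80.67402597] [137  65  30  33 770]
wood [54.99708455 97.12973761] [ 37  84  37  26 686]
wood [250.21526823 183.67193948] [ 227  158   47   46 1454]
((198.7166748046875, 175.43408203125), (45.1822509765625, 50.16647720336914), 30.042198181152344)
dish at rim [0.52980985 0.13721802 0.048     ]
0.06636842990691257
(array([161.55244755, 170.11888112]), array([144, 154,  41,  24, 286], dtype=int32))
[0.54357512 0.24296246 0.043     ] 82.58323223070151
[ 0.50885411 -0.22119248  0.083     ] [ 0.50786727 -0.22569135  0.048     ] mug [ 0.75422828 -0.00862687  0.08      ] coin [ 0.37118659 -0.00278159  0.028     ] bulb [0.76433094 0.10778924 0.02      ]
```

View pics/tz.png

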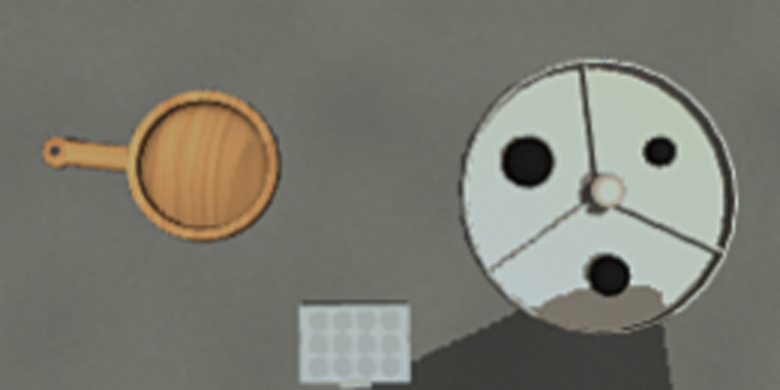

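View pics/sz.png

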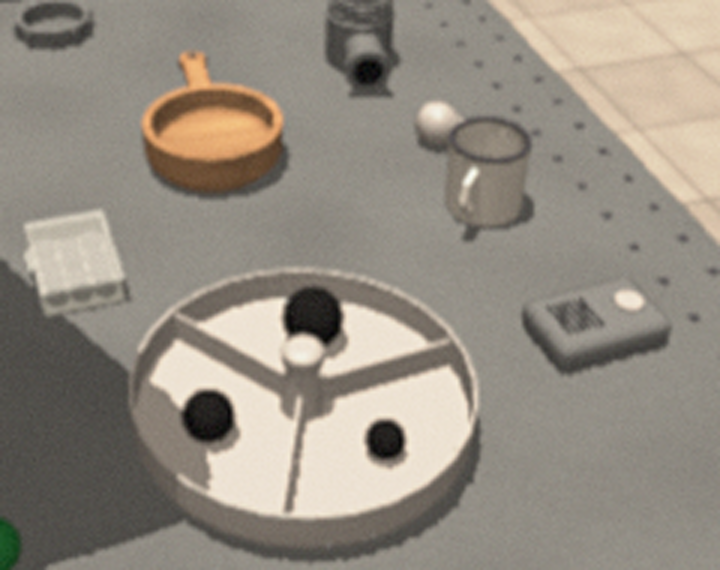

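```bash
cat > go.py <<'E'
import sys
from h import *
# python3 go.py x y z yaw : prints tool-frame remaining (translation in CURRENT axes, turn)
def need(tgt,yaw):
    s=sense(); r=s["tool_rot"]; p=s["tool_pos"]; d=np.array(tgt)-p
    from scipy.spatial.transform import Rotation as Ro
    R=Ro.from_euler('xyz',r).as_matrix()
    print('t',round(s["t"],2),'pos',p.round(4),'rpy',r.round(4),'q',s["qpos"].round(3),'F',s["ft_force"].round(2),'op',round(s["opening"]*85.4,1))
    print('tool delta',(R.T@d).round(4),'turn',round(-((yaw-r[2]+np.pi)%(2*np.pi)-np.pi),4))
if __name__=="__main__":
    a=list(map(float,sys.argv[1:])); need(a[:3],a[3])
E
python3 go.py 0.439 -0.238 0.19 -1.38
```

```text
t 0.25 pos [ 0.1588 -0.6044  0.2311] rpy [-1.5708e+00  4.0000e-04 -1.3140e+00] q [-1.42   0.491  1.559 -0.     1.092 -0.106] F [ 0.71 -0.3  -0.22] op 85.6
tool delta [-0.2832  0.0412  0.3641] turn 0.066
```

{"op": "play_rows", "data": {
  "grip": [0.08,0.08,0.08,0.062,0.062,0.062,0.062,0.062,0.062,0.062,0.062,0.062],
  "delta_pos": [
    [-0.028,0.004,0.036],
    [-0.028,0.004,0.036],
    [-0.028,0.004,0.036],
    [-0.028,0.004,0.036],
    [-0.028,0.004,0.036],
    [-0.028,0.004,0.036],
    [-0.028,0.004,0.036],
    [-0.028,0.004,0.036],
    [-0.028,0.004,0.036],
    [-0.028,0.004,0.036],
    [-0.003,0.001,0.004],
    [0,0,0]
  ],
  "turn": [0,0,0,0,0,0,0,0,0,0,0.066,0]
}}

```text
t: 1.45
tool_pos: [0.4396, -0.2371, 0.1901]
tool_rot: [-1.571, 0.0, -1.378]
ft_force: [-0.5, -0.7, 0.1]
opening: 0.725
```

```bash
python3 go.py 0.439 -0.238 0.19 -1.38
python3 - <<'E'
from h import *
c=capture("wrist"); cv2.imwrite("pics/w1.png",c["frame"])
print(proj(c,np.array([.439,-.238,.039])))
f=c["frame"].astype(int); m=(f.max(2)<45)
for ce,st in blobs(m,200): print(ce,st,onz(c,*ce,0.039))
t=capture("top"); cv2.imwrite("pics/t1.png",t["frame"])
E
```

```text
t 1.45 pos [ 0.4396 -0.2371  0.1901] rpy [-1.5710e+00  1.0000e-04 -1.3783e+00] q [-0.627  0.366  1.91  -0.     0.866  0.751] F [-0.48 -0.69  0.08] op 61.9
tool delta [ 0.0008  0.0001 -0.0007] turn 0.0017
[256.00275518 177.53739171]
[254.50466412 341.4763879 ] [    0   244   512   140 30874] [ 0.24048276 -0.27491589  0.039     ]
```

View pics/w1.png

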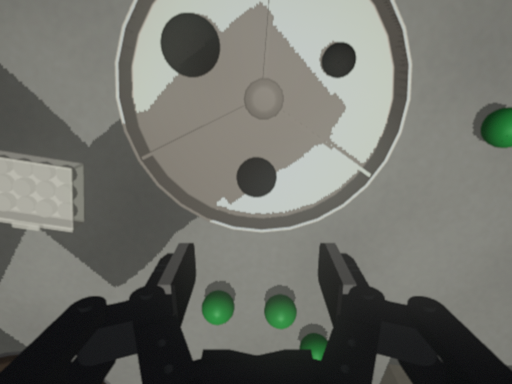

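Run:
```python
from h import *
c=capture("wrist"); f=c["frame"].astype(int)
m=(f.max(2)<75); m[:150]=0; m[205:]=0; m[:,:225]=0; m[:,290:]=0
for ce,st in blobs(m,100): print(ce,st,onz(c,*ce,0.039))
```

```text
[254.49137931 175.46034483] [ 236  157   38   38 1160] [ 0.43997236 -0.23767817  0.039     ]
```

{"op": "play_rows", "data": {
  "grip": [0.062,0.062,0.062,0.062,0.062],
  "delta_pos": [
    [0.001,0.03,-0.001],
    [0,0.03,0],
    [0,0.03,0],
    [0,0.01,0],
    [0,0,0]
  ],
  "turn": [0,0,0,0,0]
}}

```text
t: 2.1
tool_pos: [0.4375, -0.24, 0.0896]
tool_rot: [-1.572, 0.002, -1.381]
ft_force: [-0.1, 0.2, 0.3]
opening: 0.727
```

```bash
python3 go.py 0.439 -0.238 0.025 -1.38
python3 - <<'E'
from h import *
c=capture("wrist"); cv2.imwrite("pics/w2.png",c["frame"])
f=c["frame"].astype(int)
m=(f.max(2)<75); m[:150]=0; m[225:]=0; m[:,:225]=0; m[:,290:]=0
for ce,st in blobs(m,100): print(ce,st,onz(c,*ce,0.039))
E
```

```text
t 2.1 pos [ 0.4375 -0.24    0.0896] rpy [-1.5724  0.0016 -1.3808] q [-0.634  0.523  2.003 -0.     0.618  0.747] F [-0.11  0.24  0.28] op 62.1
tool delta [-0.0016  0.0646  0.002 ] turn -0.0008
[252.45814307 206.38305429] [ 225  184   57   41 1971] [ 0.44430269 -0.23710794  0.039     ]
```

View pics/w2.png

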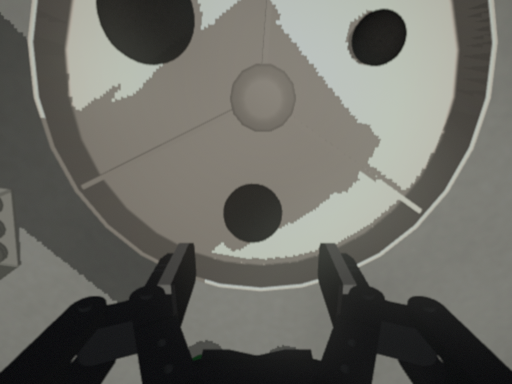

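```bash
python3 - <<'E'
from h import *
c=capture("wrist")
f=c["frame"].astype(int)
m=(f.max(2)<70); m[:150]=0; m[241:]=0; m[:,:215]=0; m[:,290:]=0
for ce,st in blobs(m,100): print(ce,st,onz(c,*ce,0.039))
E
python3 go.py 0.440 -0.238 0.025 -1.38
```

```text
[251.73595944 212.67784711] [ 224  185   57   56 2564] [ 0.43996593 -0.23774126  0.039     ]
t 2.2 pos [ 0.4383 -0.2402  0.0912] rpy [-1.5702e+00 -8.0000e-04 -1.3804e+00] q [-0.634  0.52   2.002 -0.     0.619  0.747] F [-0.25  0.32  0.37] op 62.2
tool delta [-0.0019  0.0662  0.002 ] turn -0.0004
```

{"op": "play_rows", "data": {
  "grip": [0.062,0.062,0.062,0.062,0.062,0.062],
  "delta_pos": [
    [-0.002,0.02,0.002],
    [0,0.02,0],
    [0,0.016,0],
    [0,0.006,0],
    [0,0.003,0],
    [0,0,0]
  ],
  "turn": [0,0,0,0,0,0]
}}

```text
t: 2.8
tool_pos: [0.44, -0.2375, 0.026]
tool_rot: [-1.57, -0.001, -1.38]
ft_force: [0.7, 0.1, 1.1]
opening: 0.727
```

```bash
python3 go.py 0.440 -0.238 0.025 -1.38
python3 - <<'E'
from h import *
c=capture("wrist"); cv2.imwrite("pics/w3.png",c["frame"])
c=capture("side"); cv2.imwrite("pics/s3.png",cv2.resize(c["frame"][180:350,160:400],None,fx=3,fy=3))
E
```

```text
t 2.8 pos [ 0.44   -0.2375  0.026 ] rpy [-1.5701e+00 -8.0000e-04 -1.3800e+00] q [-0.627  0.638  2.038 -0.     0.464  0.753] F [0.73 0.07 1.15] op 62.1
tool delta [ 0.0005  0.001  -0.0001] turn -0.0
```

View pics/w3.png

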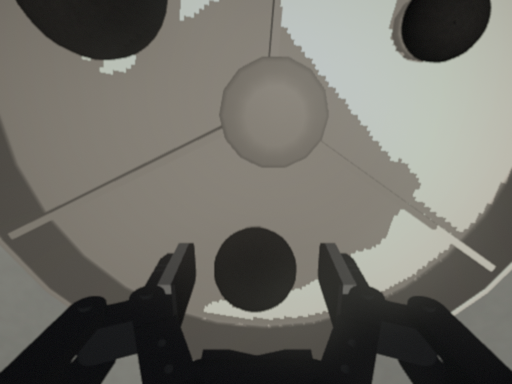

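View pics/s3.png

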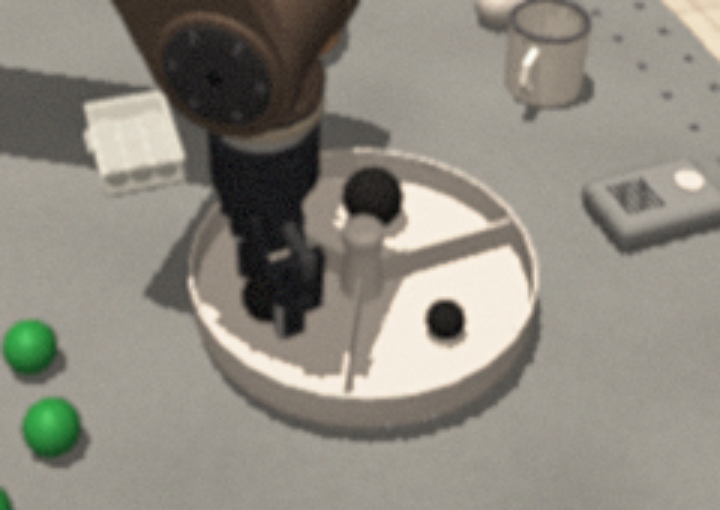

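{"op": "play_rows", "data": {
  "grip": [0.05,0.04,0.03,0.03,0.03,0.03,0.03],
  "delta_pos": [
    [0,0.002,0],
    [0,0,0],
    [0,0,0],
    [0,0,0],
    [0,0,0],
    [0,0,0],
    [0,0,0]
  ],
  "turn": [0,0,0,0,0,0,0]
}}

```text
t: 3.6
tool_pos: [0.4398, -0.2372, 0.0238]
tool_rot: [-1.57, -0.0, -1.38]
ft_force: [-1.0, 0.7, 5.5]
opening: 0.436
```

{"op": "play_rows", "data": {
  "grip": [0.03,0.03,0.03,0.03,0.03,0.03,0.03],
  "delta_pos": [
    [0,-0.005,0],
    [0,-0.02,0],
    [0,-0.03,0],
    [0,-0.03,0],
    [0,-0.03,0],
    [0,-0.02,0],
    [0,0,0]
  ],
  "turn": [0,0,0,0,0,0,0]
}}

```text
t: 4.3
tool_pos: [0.4405, -0.2377, 0.1609]
tool_rot: [-1.568, -0.004, -1.38]
ft_force: [1.0, 0.9, -0.8]
opening: 0.435
```

```bash
python3 go.py 0.5302 0.1374 0.16 -1.38
python3 - <<'E'
from h import *
c=capture("wrist"); cv2.imwrite("pics/w4.png",c["frame"])
c=capture("side"); cv2.imwrite("pics/s4.png",c["frame"])
hsv=cv2.cvtColor(c["frame"],cv2.COLOR_BGR2HSV)
E
```

```text
t 4.3 pos [ 0.4405 -0.2377  0.1609] rpy [-1.5676 -0.0035 -1.3799] q [-0.627  0.408  1.942 -0.     0.788  0.753] F [ 0.96  0.89 -0.82] op 37.1
tool delta [-3.512e-01  2.000e-04  1.593e-01] turn 0.0001
```

View pics/w4.png

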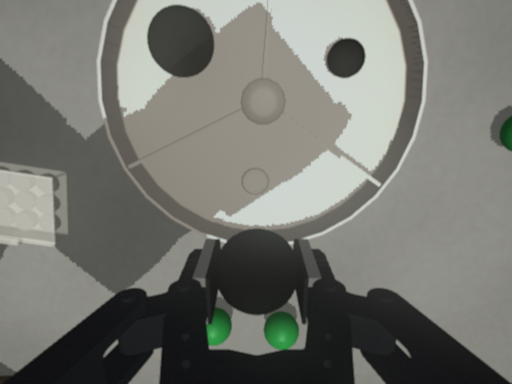

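View pics/s4.png

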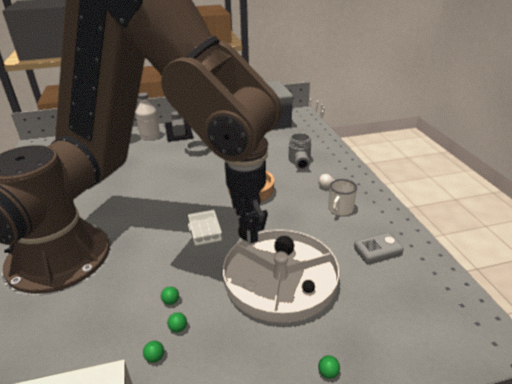

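{"op": "play_rows", "data": {
  "grip": [0.03,0.03,0.03,0.03,0.03,0.03,0.03,0.03,0.03,0.03,0.03,0.03],
  "delta_pos": [
    [-0.02,0,0.009],
    [-0.035,0,0.016],
    [-0.035,0,0.016],
    [-0.035,0,0.016],
    [-0.035,0,0.016],
    [-0.035,0,0.016],
    [-0.035,0,0.016],
    [-0.035,0,0.016],
    [-0.035,0,0.016],
    [-0.035,0,0.016],
    [-0.016,0,0.006],
    [0,0,0]
  ],
  "turn": [0,0,0,0,0,0,0,0,0,0,0,0]
}}

```text
t: 5.6
tool_pos: [0.5288, 0.1395, 0.1566]
tool_rot: [-1.573, 0.0, -1.377]
ft_force: [-1.0, -0.1, 0.3]
opening: 0.439
```

```bash
python3 go.py 0.5302 0.1374 0.06 -1.38
python3 - <<'E'
from h import *
c=capture("wrist"); cv2.imwrite("pics/w5.png",c["frame"])
print(proj(c,np.array([.53,.137,.048])))
E
```

```text
t 5.6 pos [0.5288 0.1395 0.1566] rpy [-1.5732e+00  2.0000e-04 -1.3773e+00] q [0.137 0.473 1.832 0.    0.839 1.514] F [-1.01 -0.08  0.29] op 37.5
tool delta [0.0023 0.0966 0.0012] turn 0.0027
[258.18407919 189.09377339]
```

View pics/w5.png

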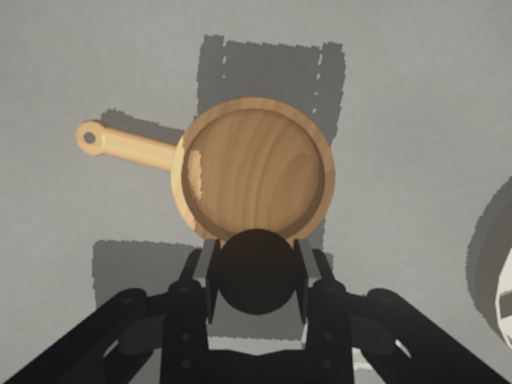

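```bash
cat > rim.py <<'E'
from h import *
from scipy.optimize import least_squares
def rim(c,vmax,z=0.048,box=None,hres=None):
    hsv=cv2.cvtColor(c["frame"],cv2.COLOR_BGR2HSV)
    w=((hsv[...,0]<25)&(hsv[...,1]>70)&(hsv[...,2]>50)).astype(np.uint8)
    n,l,st,ce=cv2.connectedComponentsWithStats(w); k=1+np.argmax(st[1:,4]); w=(l==k).astype(np.uint8)
    cn=max(cv2.findContours(w,0,cv2.CHAIN_APPROX_NONE)[0],key=cv2.contourArea)[:,0]
    P=np.array([onz(c,u,v,z)[:2] for u,v in cn if v<vmax])
    return P,cn
def fit(P,x0,r=0.07):
    ok=abs(np.hypot(*(P-x0).T)-r)<0.012
    for _ in range(6):
        f=least_squares(lambda a:np.hypot(*(P[ok]-a[:2]).T)-a[2],[*x0,r],loss='soft_l1',f_scale=0.001)
        x0=f.x[:2]; ok=abs(np.hypot(*(P-x0).T)-f.x[2])<0.004
    return f.x,ok.sum()
E
python3 - <<'E'
from rim import *
for _ in range(2):
  c=capture("wrist")
  P,cn=rim(c,235)
  x,n=fit(P,np.array([.53,.137])); print('wrist',x,n, len(P))
  far=P[np.hypot(*(P-x[:2]).T)>0.10]; 
  if len(far): m=far.mean(0)-x[:2]; print('handle deg',np.degrees(np.arctan2(m[1],m[0])),np.hypot(*(far-x[:2]).T).max())
t=capture("side"); hsv=cv2.cvtColor(t["frame"],cv2.COLOR_BGR2HSV)
cv2.imwrite("pics/s5.png",t["frame"])
print(sense()["tool_pos"], c["R"],c["t"])
E
```

```text
wrist [0.53523969 0.14286695 0.0688145 ] 329 570
handle deg 84.55645432879052 0.14752975682048872
wrist [0.53520451 0.14287089 0.06883506] 331 571
handle deg 84.50684744618722 0.14747229456197358
[0.52892155 0.13666997 0.15762194] [[ 1.91071229e-01 -9.81575939e-01  6.79654267e-04]
 [-9.31516036e-01 -1.81108301e-01  3.15400790e-01]
 [-3.09466736e-01 -6.08971256e-02 -9.48958313e-01]] [0.03260444 0.50006569 0.48047345]
```

Run:
```python
from rim import *
for name in ("side","top"):
    c=capture(name); c["frame"]=cv2.imread(f"pics/{name}0.png")
    f=c["frame"]
    if name=="side": f[:150]=0;f[215:]=0;f[:,:215]=0;f[:,285:]=0
    else: f[:140]=0;f[215:]=0;f[:,:135]=0;f[:,240:]=0
    P,cn=rim(c,999)
    cam=(-np.array(c["R"]).T@c["t"])[:2]
    x=np.array([.533,.14])
    for _ in range(4):
        d=x-cam; d/=np.linalg.norm(d)
        keep=(P-x)@d>0.004      # far half: silhouette = top rim outer edge
        Q=P[keep]; ok=abs(np.hypot(*(Q-x).T)-.069)<.008
        g=least_squares(lambda a:np.hypot(*(Q[ok]-a).T)-0.0695,x,loss='soft_l1',f_scale=.001); x=g.x
    print(name,x,ok.sum(),np.std(np.hypot(*(Q[ok]-x).T)),cam)
    h=P[np.hypot(*(P-x).T)>.1]; m=h.mean(0)-x; print('handle',np.degrees(np.arctan2(m[1],m[0])))
```

```text
side [0.53696094 0.14134979] 44 0.001633983946085637 [ 0.30985674 -0.86110206]
handle -114.93367800355348
top [0.53259358 0.14261006] 62 0.0012602787508015835 [0.36615727 0.00203941]
handle 86.18638571267485
```

View pics/s5.png

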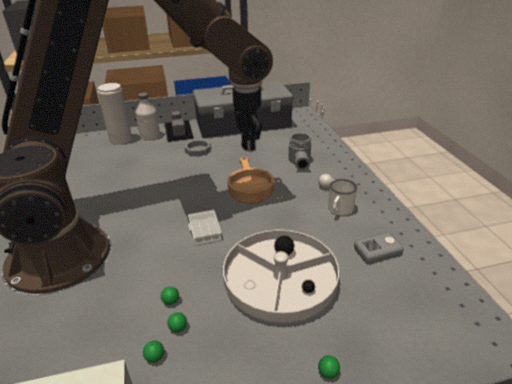

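```bash
python3 go.py 0.535 0.1425 0.016 -1.38
```

```text
t 5.9 pos [0.5292 0.1366 0.158 ] rpy [-1.5713e+00 -1.0000e-04 -1.3813e+00] q [ 0.132  0.47   1.833 -0.     0.84   1.513] F [-1.18 -0.86  0.11] op 37.4
tool delta [-0.0047  0.142   0.0069] turn -0.0013
```

{"op": "play_rows", "data": {
  "grip": [0.03,0.03,0.03,0.03,0.03,0.03,0.03,0.03,0.03],
  "delta_pos": [
    [-0.005,0.03,0.007],
    [0,0.03,0],
    [0,0.03,0],
    [0,0.02,0],
    [0,0.015,0],
    [0,0.008,0],
    [0,0.005,0],
    [0,0.003,0],
    [0,0,0]
  ],
  "turn": [0,0,0,0,0,0,0,0,0]
}}

```text
t: 6.8
tool_pos: [0.5354, 0.1437, 0.0175]
tool_rot: [-1.57, -0.0, -1.38]
ft_force: [-0.5, 0.0, 0.2]
opening: 0.438
```

```bash
python3 go.py 0.535 0.1425 0.016 -1.38
python3 - <<'E'
from h import *
c=capture("wrist"); cv2.imwrite("pics/w6.png",c["frame"])
c=capture("side"); cv2.imwrite("pics/s6.png",cv2.resize(c["frame"][130:230,200:320],None,fx=5,fy=5))
E
```

```text
t 6.8 pos [0.5354 0.1437 0.0175] rpy [-1.5704e+00 -1.0000e-04 -1.3803e+00] q [ 0.143  0.695  1.906 -0.     0.54   1.523] F [-0.52  0.01  0.23] op 37.4
tool delta [ 0.0011  0.0015 -0.0006] turn -0.0003
```

View pics/w6.png

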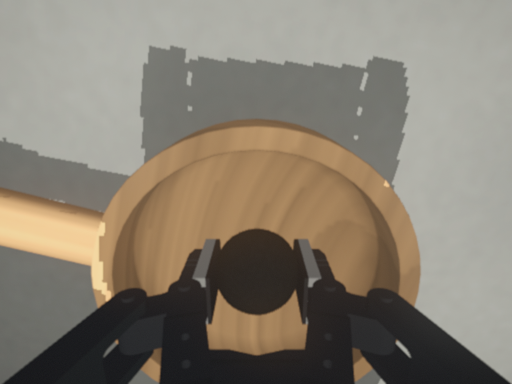

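View pics/s6.png

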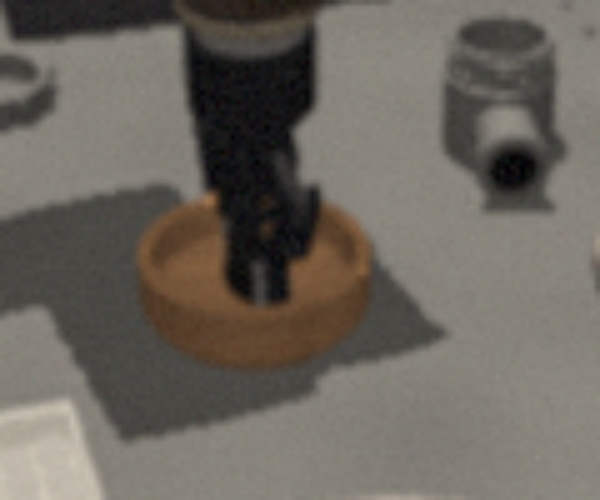

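{"op": "play_rows", "data": {
  "grip": [0.03,0.03,0.042,0.046,0.05,0.055,0.06,0.065,0.065,0.065],
  "delta_pos": [
    [0,0.002,0],
    [0,0,0],
    [0,0,0],
    [0,0,0],
    [0,0,0],
    [0,0,0],
    [0,0,0],
    [0,0,0],
    [0,0,0],
    [0,0,0]
  ],
  "turn": [0,0,0,0,0,0,0,0,0,0]
}}

```text
t: 7.9
tool_pos: [0.5352, 0.1438, 0.0153]
tool_rot: [-1.571, -0.0, -1.38]
ft_force: [-0.4, 0.3, -0.1]
opening: 0.762
```

{"op": "play_rows", "data": {
  "grip": [0.065,0.065,0.065,0.065,0.065,0.065,0.065,0.065,0.065,0.065],
  "delta_pos": [
    [0,-0.005,0],
    [0,-0.02,0],
    [0,-0.03,0],
    [0,-0.03,0],
    [0,-0.03,0],
    [0,-0.03,0],
    [0,-0.01,0],
    [0,0,0],
    [0,0,0],
    [0,0,0]
  ],
  "turn": [0,0,0,0,0,0,0,0,0,0]
}}

```text
t: 8.9
tool_pos: [0.5347, 0.1437, 0.1689]
tool_rot: [-1.573, 0.0, -1.38]
ft_force: [0.2, -0.3, 0.3]
opening: 0.76
```

```bash
python3 - <<'E'
from rim import *
c=capture("wrist"); cv2.imwrite("pics/w7.png",c["frame"])
P,cn=rim(c,240)
x,n=fit(P,np.array([.535,.1425])); print('wrist',x,n)
f=c["frame"].astype(int); m=(f.max(2)<60); m[235:]=0
for ce,st in blobs(m,300): print(ce,st,onz(c,*ce,0.027))
E
python3 go.py 0.535 0.1425 0.17 1.47
```

```text
wrist [0.53542457 0.14300323 0.06890588] 323
[256.2893864  179.25621891] [ 237  160   39   39 1206] [0.53470989 0.14266674 0.027     ]
t 8.95 pos [0.5348 0.1437 0.169 ] rpy [-1.573 -0.    -1.38 ] q [ 0.143  0.465  1.803 -0.     0.875  1.523] F [-0.48  0.9   0.24] op 65.4
tool delta [ 0.0013 -0.001  -0.    ] turn -2.85
```

View pics/w7.png

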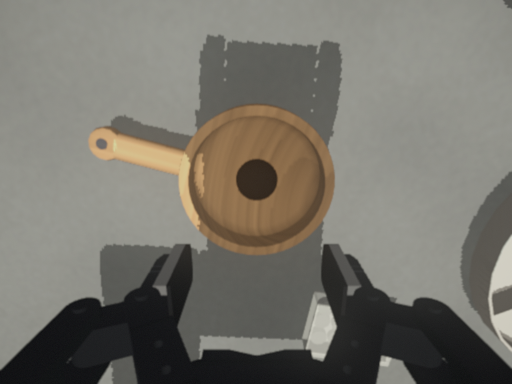

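Run:
```python
from rim import *
c=capture("wrist")
x=np.array([.5354,.143])
for u,v in ((102,143),(143,152.5)):
    h=onz(c,u,v,.043)[:2]-x; print(np.degrees(np.arctan2(h[1],h[0])),np.hypot(*h))
t=capture("top"); t["frame"]=cv2.imread("pics/top0.png")
for u,v in ((149,170.5),(165,172)):
    h=onz(t,u,v,.043)[:2]-x; print(np.degrees(np.arctan2(h[1],h[0])),np.hypot(*h))
```

```text
85.64390113075268 0.13832305341502846
85.0271983488308 0.1028679212132313
87.27412334754268 0.13572957559100898
88.07321036922802 0.09000217651451609
```

{"op": "play_rows", "data": {
  "grip": [0.06,0.05,0.045,0.045,0.045,0.045,0.045,0.045,0.045,0.045,0.045,0.045],
  "delta_pos": [
    [0,0,0],
    [0,0,0],
    [0,0,0],
    [0,0,0],
    [0,0,0],
    [0,0,0],
    [0,0,0],
    [0,0,0],
    [0,0,0],
    [0,0,0],
    [0,0,0],
    [0,0,0]
  ],
  "turn": [-0.14,-0.14,-0.14,-0.14,-0.14,-0.14,-0.14,-0.14,-0.14,-0.14,-0.14,-0.14]
}}

```text
t: 10.25
tool_pos: [0.5351, 0.1438, 0.1697]
tool_rot: [-1.571, 0.001, 0.306]
ft_force: [0.3, -0.4, 0.2]
opening: 0.53
```

{"op": "play_rows", "data": {
  "grip": [0.045,0.045,0.045,0.045,0.045,0.045,0.045,0.045,0.045,0.045,0.045],
  "delta_pos": [
    [0,0,0],
    [0,0,0],
    [0,0,0],
    [0,0,0],
    [0,0,0],
    [0,0,0],
    [0,0,0],
    [0,0,0],
    [0,0,0],
    [0,0,0],
    [0,0,0]
  ],
  "turn": [-0.14,-0.14,-0.14,-0.14,-0.14,-0.14,-0.14,-0.14,-0.07,0,0]
}}

```text
t: 11.35
tool_pos: [0.5351, 0.1438, 0.1699]
tool_rot: [-1.57, 0.0, 1.488]
ft_force: [0.3, -0.2, -0.2]
opening: 0.528
```

```bash
python3 go.py 0.5303 0.0777 0.10 1.49
```

```text
t 11.35 pos [0.5351 0.1438 0.1699] rpy [-1.5702e+00  2.0000e-04  1.4877e+00] q [ 0.143  0.464  1.803 -0.     0.876 -1.344] F [ 0.34 -0.18 -0.2 ] op 45.1
tool delta [-0.0663  0.0699 -0.0007] turn -0.0023
```

{"op": "play_rows", "data": {
  "grip": [0.045,0.045,0.045,0.045,0.045,0.045,0.045],
  "delta_pos": [
    [-0.033,0,-0.001],
    [-0.033,0,0],
    [0,0.03,0],
    [0,0.03,0],
    [0,0.01,0],
    [0,0,0],
    [0,0,0]
  ],
  "turn": [0,0,0,0,0,0,0]
}}

```text
t: 12.05
tool_pos: [0.5313, 0.0782, 0.101]
tool_rot: [-1.571, 0.0, 1.49]
ft_force: [0.4, 0.3, 0.1]
opening: 0.523
```

```bash
python3 go.py 0.5303 0.0777 0.027 1.49;  python3 - <<'E'
from h import *
c=capture("wrist"); cv2.imwrite("pics/w8.png",c["frame"])
c=capture("side"); cv2.imwrite("pics/s8.png",cv2.resize(c["frame"][110:230,180:320],None,fx=5,fy=5))
E
```

```text
t 12.05 pos [0.5313 0.0782 0.101 ] rpy [-1.5715  0.      1.4897] q [ 0.023  0.542  1.904 -0.     0.695 -1.467] F [0.39 0.32 0.13] op 44.7
tool delta [-0.0006  0.074   0.001 ] turn -0.0003
```

View pics/w8.png

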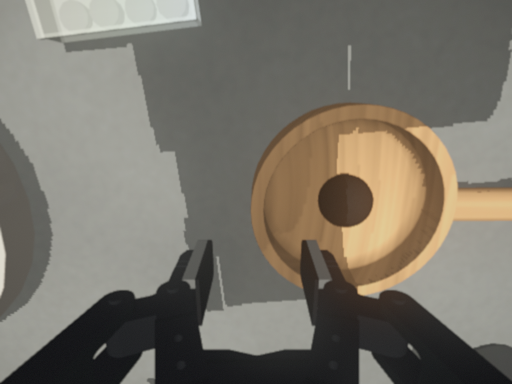

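View pics/s8.png

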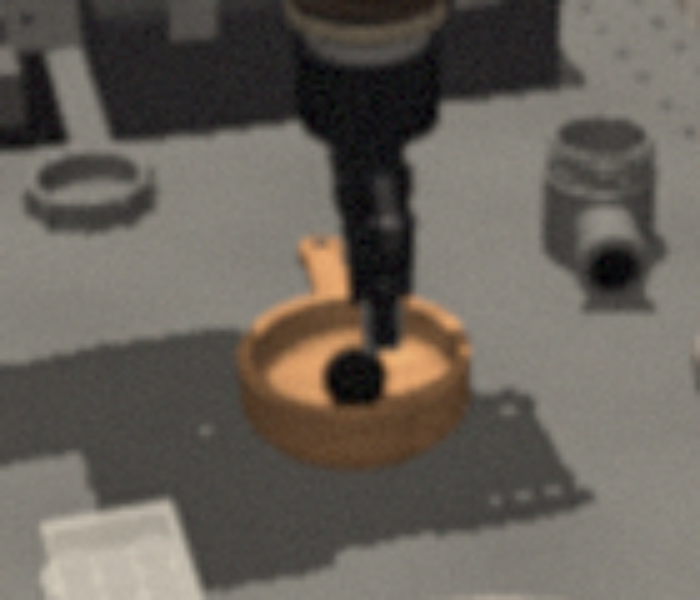

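{"op": "play_rows", "data": {
  "grip": [0.045,0.045,0.045,0.045,0.045,0.045,0.045],
  "delta_pos": [
    [-0.001,0.02,0.001],
    [0,0.02,0],
    [0,0.015,0],
    [0,0.01,0],
    [0,0.006,0],
    [0,0.002,0],
    [0,0,0]
  ],
  "turn": [0,0,0,0,0,0,0]
}}

```text
t: 12.85
tool_pos: [0.53, 0.0771, 0.0276]
tool_rot: [-1.571, 0.0, 1.49]
ft_force: [-0.4, -0.4, 0.6]
opening: 0.523
```

```bash
python3 go.py 0.5303 0.0777 0.027 1.49;  python3 - <<'E'
from h import *
c=capture("wrist"); cv2.imwrite("pics/w9.png",c["frame"])
E
```

```text
t 12.85 pos [0.53   0.0771 0.0276] rpy [-1.5713  0.      1.49  ] q [ 0.021  0.663  1.949 -0.     0.529 -1.469] F [-0.37 -0.39  0.56] op 44.7
tool delta [ 0.0007  0.0006 -0.0002] turn -0.0
```

View pics/w9.png

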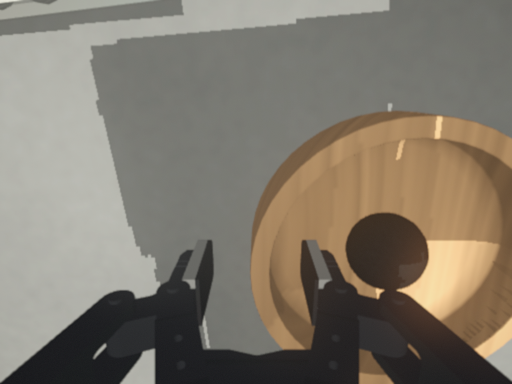

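{"op": "play_rows", "data": {
  "grip": [0.035,0.028,0.024,0.02,0.017,0.014,0.011,0.008,0.005,0.002,0,0],
  "delta_pos": [
    [0,0,0],
    [0,0,0],
    [0,0,0],
    [0,0,0],
    [0,0,0],
    [0,0,0],
    [0,0,0],
    [0,0,0],
    [0,0,0],
    [0,0,0],
    [0,0,0],
    [0,0,0]
  ],
  "turn": [0,0,0,0,0,0,0,0,0,0,0,0]
}}

```text
t: 14.1
tool_pos: [0.5297, 0.0771, 0.0274]
tool_rot: [-1.571, 0.0, 1.49]
ft_force: [-1.1, -0.8, 4.8]
opening: 0.092
```

{"op": "play_rows", "data": {
  "grip": [0,0,0,0],
  "delta_pos": [
    [0,0,0],
    [0,0,0],
    [0,0,0],
    [0,0,0]
  ],
  "turn": [0,0,0,0]
}}

```text
t: 14.5
tool_pos: [0.5297, 0.077, 0.0274]
tool_rot: [-1.571, 0.0, 1.49]
ft_force: [-2.2, 0.5, 4.9]
opening: 0.088
```

```bash
python3 go.py 0.5303 0.0777 0.027 1.49;  python3 - <<'E'
from h import *
c=capture("wrist"); cv2.imwrite("pics/w10.png",c["frame"])
c=capture("side"); cv2.imwrite("pics/s10.png",cv2.resize(c["frame"][110:230,180:320],None,fx=5,fy=5))
E
```

```text
t 14.5 pos [0.5297 0.077  0.0274] rpy [-1.5708e+00  1.0000e-04  1.4901e+00] q [ 0.021  0.663  1.95  -0.     0.529 -1.469] F [-2.19  0.49  4.88] op 7.5
tool delta [ 0.0007  0.0004 -0.0005] turn 0.0001
```

View pics/w10.png

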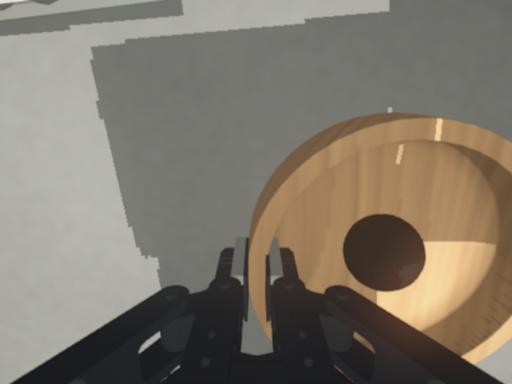

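View pics/s10.png

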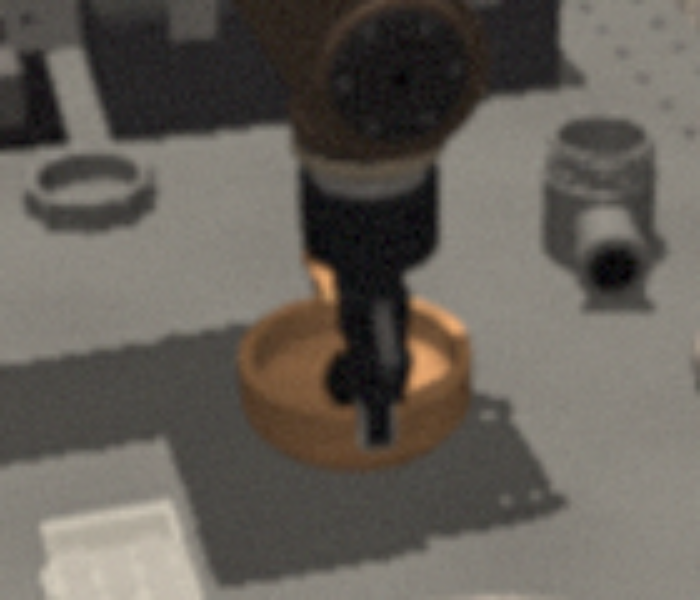

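{"op": "play_rows", "data": {
  "grip": [0,0,0,0,0,0,0,0,0,0],
  "delta_pos": [
    [0,-0.001,0],
    [0,-0.002,0],
    [0,-0.003,0],
    [0,-0.004,0],
    [0,-0.004,0],
    [0,-0.003,0],
    [0,-0.002,0],
    [0,-0.001,0],
    [0,0,0],
    [0,0,0]
  ],
  "turn": [0,0,0,0,0,0,0,0,0,0]
}}

```text
t: 15.6
tool_pos: [0.5298, 0.077, 0.0472]
tool_rot: [-1.571, 0.0, 1.49]
ft_force: [0.4, 0.4, -2.7]
opening: 0.091
```

```bash
python3 go.py 0.5303 0.0777 0.177 1.49;  python3 - <<'E'
from h import *
c=capture("wrist"); cv2.imwrite("pics/w11.png",c["frame"])
c=capture("side"); cv2.imwrite("pics/s11.png",cv2.resize(c["frame"][110:230,180:320],None,fx=5,fy=5))
print(sense()["moment"])
E
```

```text
t 15.6 pos [0.5298 0.077  0.0472] rpy [-1.5708e+00  1.0000e-04  1.4900e+00] q [ 0.021  0.629  1.941 -0.     0.572 -1.469] F [ 0.39  0.4  -2.74] op 7.8
tool delta [ 0.0007 -0.1298 -0.0004] turn -0.0
[-0.27051054  0.01702922 -0.00422778]
```

View pics/w11.png

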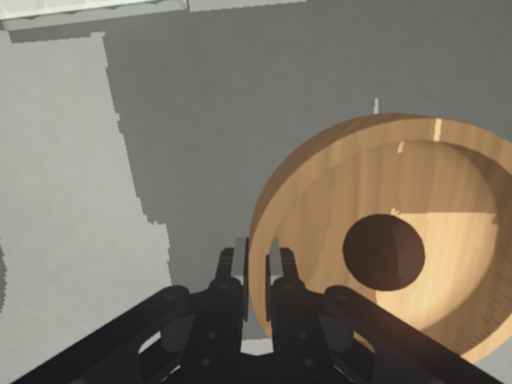

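View pics/s11.png

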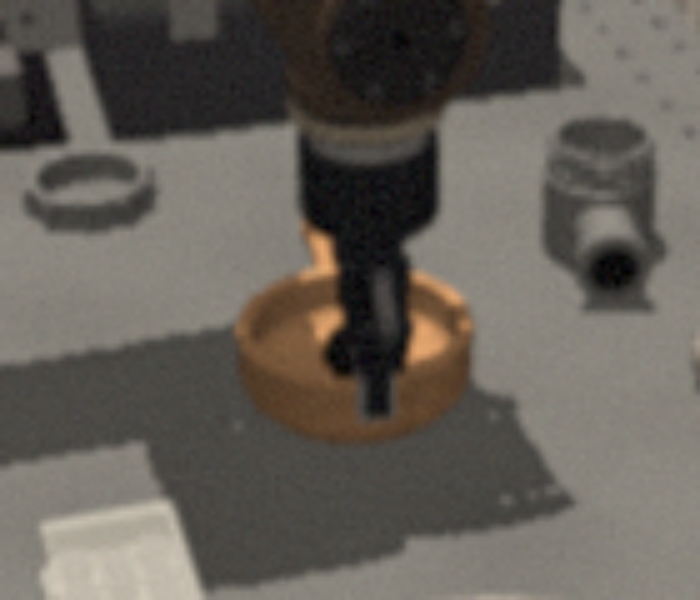

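{"op": "play_rows", "data": {
  "grip": [0,0,0,0,0,0,0,0,0,0,0,0],
  "delta_pos": [
    [0,-0.003,0],
    [0,-0.006,0],
    [0,-0.009,0],
    [0,-0.012,0],
    [0,-0.012,0],
    [0,-0.012,0],
    [0,-0.012,0],
    [0,-0.012,0],
    [0,-0.012,0],
    [0,-0.012,0],
    [0,-0.012,0],
    [0,-0.008,0]
  ],
  "turn": [0,0,0,0,0,0,0,0,0,0,0,0]
}}

```text
t: 16.9
tool_pos: [0.53, 0.0771, 0.1705]
tool_rot: [-1.572, 0.0, 1.49]
ft_force: [0.4, -0.3, -2.9]
opening: 0.092
```

{"op": "play_rows", "data": {
  "grip": [0,0,0,0,0],
  "delta_pos": [
    [0,-0.005,0],
    [0,-0.003,0],
    [0,0,0],
    [0,0,0],
    [0,0,0]
  ],
  "turn": [0,0,0,0,0]
}}

```text
t: 17.4
tool_pos: [0.5297, 0.077, 0.1768]
tool_rot: [-1.57, 0.0, 1.49]
ft_force: [-1.2, 0.6, -2.6]
opening: 0.09
```

```bash
python3 go.py 0.5303 0.0777 0.177 0.0;  python3 - <<'E'
from h import *
c=capture("wrist"); cv2.imwrite("pics/w12.png",c["frame"])
c=capture("side"); cv2.imwrite("pics/s12.png",cv2.resize(c["frame"][60:230,160:340],None,fx=4,fy=4))
E
```

```text
t 17.4 pos [0.5297 0.077  0.1768] rpy [-1.57e+00  2.00e-04  1.49e+00] q [ 0.021  0.431  1.841 -0.     0.871 -1.469] F [-1.21  0.63 -2.58] op 7.7
tool delta [ 0.0007 -0.0002 -0.0006] turn 1.49
```

View pics/w12.png

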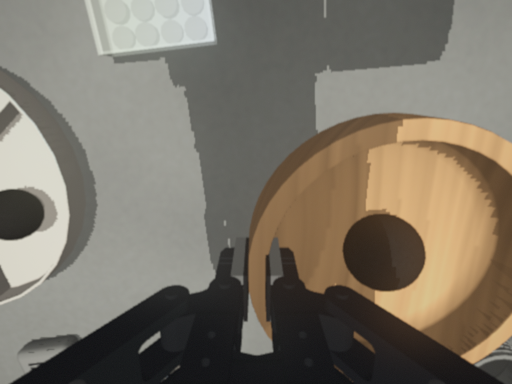

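View pics/s12.png

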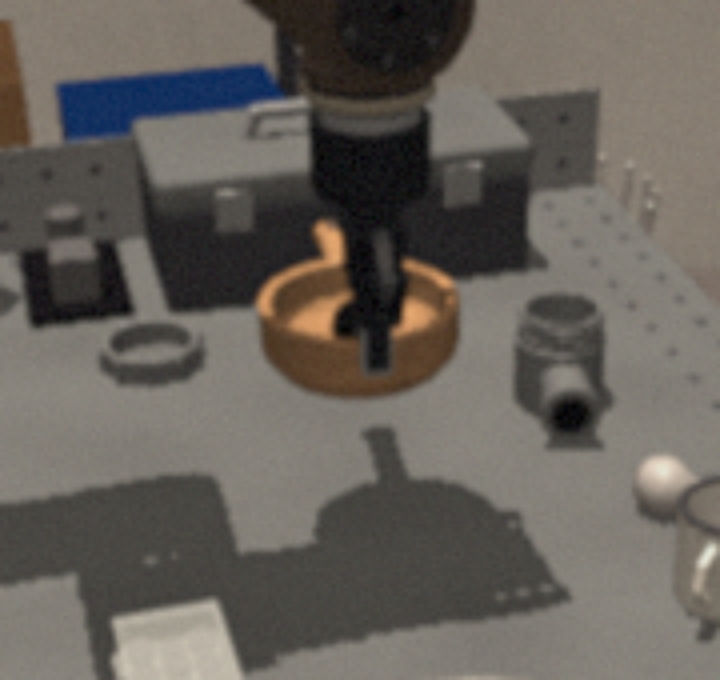

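{"op": "play_rows", "data": {
  "grip": [0,0,0,0,0,0,0,0,0,0,0,0],
  "delta_pos": [
    [0,0,0],
    [0,0,0],
    [0,0,0],
    [0,0,0],
    [0,0,0],
    [0,0,0],
    [0,0,0],
    [0,0,0],
    [0,0,0],
    [0,0,0],
    [0,0,0],
    [0,0,0]
  ],
  "turn": [0.01,0.02,0.03,0.04,0.045,0.045,0.045,0.045,0.045,0.045,0.045,0.045]
}}

```text
t: 18.7
tool_pos: [0.5297, 0.0771, 0.1772]
tool_rot: [-1.571, 0.0, 1.027]
ft_force: [0.5, 0.7, -1.8]
opening: 0.091
```

{"op": "play_rows", "data": {
  "grip": [0,0,0,0,0,0,0,0,0,0,0,0],
  "delta_pos": [
    [0,0,0],
    [0,0,0],
    [0,0,0],
    [0,0,0],
    [0,0,0],
    [0,0,0],
    [0,0,0],
    [0,0,0],
    [0,0,0],
    [0,0,0],
    [0,0,0],
    [0,0,0]
  ],
  "turn": [0.045,0.045,0.045,0.045,0.045,0.045,0.045,0.045,0.045,0.045,0.045,0.045]
}}

```text
t: 19.9
tool_pos: [0.5297, 0.0771, 0.1772]
tool_rot: [-1.571, 0.0, 0.487]
ft_force: [-0.8, -1.2, -2.6]
opening: 0.088
```

{"op": "play_rows", "data": {
  "grip": [0,0,0,0,0,0,0,0,0,0,0,0],
  "delta_pos": [
    [0,0,0],
    [0,0,0],
    [0,0,0],
    [0,0,0],
    [0,0,0],
    [0,0,0],
    [0,0,0],
    [0,0,0],
    [0,0,0],
    [0,0,0],
    [0,0,0],
    [0,0,0]
  ],
  "turn": [0.048,0.048,0.048,0.048,0.048,0.048,0.048,0.048,0.04,0.03,0.02,0.015]
}}

```text
t: 21.1
tool_pos: [0.5297, 0.0771, 0.1772]
tool_rot: [-1.571, 0.0, -0.0]
ft_force: [0.7, -0.7, -2.2]
opening: 0.089
```

{"op": "play_rows", "data": {
  "grip": [0,0,0,0,0,0,0,0,0,0,0,0],
  "delta_pos": [
    [0,0,0],
    [0,0,0],
    [0,0,0],
    [0,0,0],
    [0,0,0],
    [0,0,0],
    [0,0,0],
    [0,0,0],
    [0,0,0],
    [0,0,0],
    [0,0,0],
    [0,0,0]
  ],
  "turn": [0,0,0,0,0,0,0,0,0,0,0,0]
}}

```text
t: 22.3
tool_pos: [0.5298, 0.077, 0.1773]
tool_rot: [-1.571, -0.0, 0.001]
ft_force: [-0.2, 0.4, -3.1]
opening: 0.089
```

```bash
python3 go.py 0.5303 0.0777 0.177 0.0;  python3 - <<'E'
from h import *
c=capture("wrist"); cv2.imwrite("pics/w13.png",c["frame"])
c=capture("side"); cv2.imwrite("pics/s13.png",cv2.resize(c["frame"][60:330,160:420],None,fx=2.2,fy=2.2))
c=capture("top"); cv2.imwrite("pics/t13.png",c["frame"])
E
```

```text
t 22.3 pos [0.5298 0.077  0.1773] rpy [-1.5709e+00 -0.0000e+00  1.0000e-03] q [ 0.021  0.43   1.84  -0.     0.871  0.02 ] F [-0.16  0.42 -3.14] op 7.6
tool delta [0.0005 0.0003 0.0007] turn 0.001
```

View pics/w13.png

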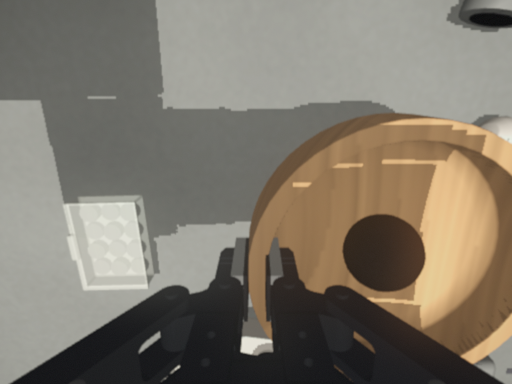

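View pics/s13.png

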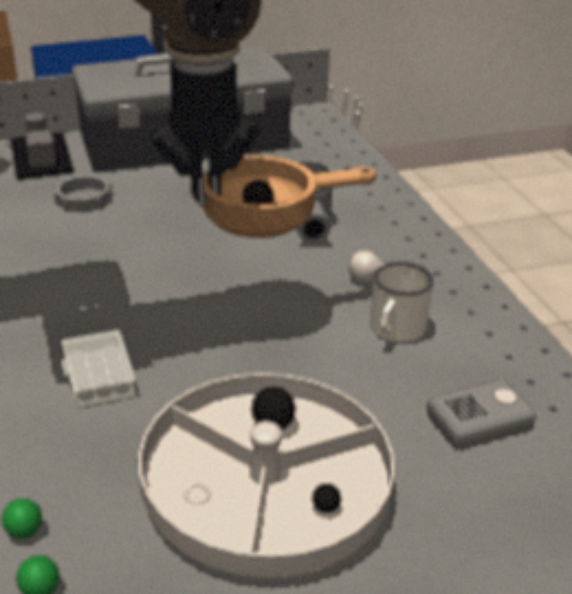

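View pics/t13.png

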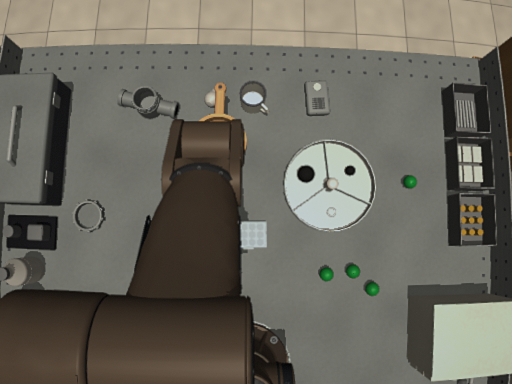

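Run:
```python
from h import *
t=capture("top"); a=onz(t,220.5,87,.193); b=onz(t,217.5,116,.193); print('handle',a,b,np.degrees(np.arctan2(*(a-b)[[1,0]])))
w=capture("wrist"); s=capture("side")
f=w["frame"].astype(int); m=(f.max(2)<55); m[:,:335]=0; m[300:]=0
m=cv2.morphologyEx(m.astype(np.uint8),cv2.MORPH_OPEN,np.ones((9,9)))
for ce,st in blobs(m,1000): print(ce,st,onz(w,*ce,.177))
print('expected',sense()["tool_pos"][0]+.0655,sense()["tool_pos"][1])
```

```text
handle [0.73232491 0.07390458 0.193     ] [0.65696086 0.07878471 0.193     ] -3.7049668712374375
[364.77824488 256.55176038] [ 344  227   40   62 1903] [0.58645743 0.07459925 0.177     ]
expected 0.595316353063736 0.07706455906226045
```

Run:
```python
from h import *
w=capture("wrist"); print(onz(w,384,252,.177), sense()["opening"])
print(sign_off())
```

```text
[0.59607837 0.07727977 0.177     ] 0.087883206217764
the job is handed in; nothing more can be done
None
```

The 40 mm ball is in the middle of the dish, and the gripper is holding the dish by its rim with the handle pointing across the table to you. I handed the job in at about 22.5 s on the robot's clock; it gives no verdict.

I moved the ball from the caddy into the dish and gripped the rim on the side opposite the handle. The dish went up about 15 cm before I turned it a quarter turn.

**Last checks**
- **Dish:** the underside is about 0.15 m above the table, worked out from the tool height. It looks level, and the arm was still during the last 1.2 s before the final pictures.
- **Ball:** seen by the wrist camera at about (0.596, 0.077), where the dish centre should be (0.595, 0.077). Its place in that picture did not change through the lift and turn.
- **Handle direction:** the top camera read it about 4° off straight ahead, while the wrist-based estimate and tool angle put it at about 0°. Both are inside the 0.2 rad (about 11°) allowed.
- **Other items:** the small and large balls are still in the caddy. The bystanders in view look unmoved. The coin-cell box is partly hidden by the arm in the top picture, but in the other two views it looks in place.

**Disagreement and failed check**
- My first top-camera estimate of the dish position was about 7 mm off the wrist view. I corrected it using the side and top pictures before placing the ball.
- The last automatic ball outline in the wrist picture was cut off, so I read the ball's centre from the picture by eye.

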